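Set up the chalkboard sign on the bread counter

ROBOT

A 6-joint arm with a two-finger parallel gripper is mounted at the origin on the work surface. World frame = base frame: x ahead of the robot, y to its left, z up, the work surface at z = 0. Lengths are in m, angles in rad, forces in N, time in s.
With the tool pointing down it reaches from about 0.25 to 0.775 m from the base axis. Payload 4 kg.
Tool frame: the origin (TCP) lies at the very end of the fingers, on their centre line; the grasp point (between the pads) lies 19 mm behind it (robot.pinch_z is the distance from the TCP to the grasp point, in m); z points along the fingers, y is the line along which they close (so a half turn about z gives the same grasp; the last joint's range is limited). The gripper opens to 94 mm and grips with 3 to 60 N. Pads are 16 mm wide; open, the fingers measure 119 mm over their backs; the gripper's body (75 mm by 177 mm) begins 78 mm behind the grasp point.
Start: joints at [-1.352, 0.087, 1.371, -0, 1.684, -0.103], TCP at [0.174, -0.522, 0.167] pointing down, gripper open.
Joint ranges: [-3.1, 3.1], [-0.76, 2.03], [0.27, 2.55], [-1.08, 4.22], [0.17, 2.65], [-2.57, 2.57]. Speed limits (rad/s): [2.79, 2.79, 3.14, 3.14, 3.14, 3.14].

INTERFACE

Orientations are given as [roll, pitch, yaw] about the fixed x, y, z axes, in that order (R = Rz(yaw) Ry(pitch) Rx(roll)).
In Python, from bench import robot gives the robot as it stands.
- The arm moves only by the tool arm_command, never from a script. Its argument "targets" is one flat list of numbers, 7 for each row, row after row: the turn, a rotation vector about the tool's x, y, z in degrees, then the shift along the tool's x, y, z in mm, then the closure, from -1 (fully open) to 1 (shut). In form: [ax, ay, az, x, y, z, hand, ax, ay, az, x, y, z, hand, ...]. A call has 1 to 20 rows; each row is the pose to reach, as a shift and turn from the pose commanded when the call began, along the tool's axes at that moment; what a row does not reach only later rows make up. A row lasts 1/10 s, in which the tool goes at most 50 mm and 8.59 degrees, less where a joint would pass 70% of its speed; a pose out of reach is approached as far as the arm can. A call with a gripper value outside its range is refused whole. The fingers move at their own pace and stop on an object; the grip force is fixed at half the most. Time passes only in rows, so rows that repeat a pose let the fingers close. It gives the time, the measured TCP pose, the force, the opening and the grip force at its end, in the units of the state.
- robot.get_obs(): the state, without advancing time (a new reading comes with each control period).
- robot.snapshot(name): name is "scene" or "side" or "wrist"; returns a dict with "color" (480x640x3 uint8, red, green, blue), "range_z" (480x640 float32, m along the optical axis (not along the pixel's ray), 0 where there is no reading), "fx", "fy", "cx", "cy" (pixels), "dist_coeffs" ([k1, k2, p1, p2, k3] as OpenCV has them; the pictures are not rectified), "T" (4x4, takes a point from camera to world coordinates); the wrist camera has in their place "T_tool_cam" (4x4, takes a point from camera to tool coordinates, whose origin is the TCP and whose axes are the flange's). Camera axes: x right, y down, z forward; pixel columns grow to the right and rows downward; lengths in m; the calibration is good to about 2 mm. A picture is of the moment at which its call begins: read the wrist's pose just before it.
- robot.close_job(): hands the job in; it is judged then, once.
The state is a dict: "time": time; "joint_positions": joint angles; "qvel": joint speeds; "joint_torque": joint torques, N m; "tool_pos": TCP position; "ee_rot": TCP orientation; "wrist_force": force on the tool from outside, world axes, zero at the start; "wrist_torque": the same for the moment, N m; "width": finger opening in m; "finger_force": force on a finger pad.
Only numpy, scipy, OpenCV 4.12 (cv2) and the standard library are available. Lean on these libraries where they do the work, as an engineer would, in place of code of your own. Each camera call takes 0.05 s, during which the arm holds its last target. There are 200 camera calls.

TASK

The paddle-shaped chalkboard sign lies on its face on the counter with its back leg half folded. Push the leg out until it hits its stop, then stand the sign on the empty half of the marble slab, on its bottom edge and its leg, with its face square to the slab's far long edge (towards the customers, away from you). Do not knock over or push about the round loaf, the jam jar or the mug.

Things in the scene. Friction and masses are not known exactly. Their poses are not given: they have to be found in the camera images.
- sign: Loose wooden chalkboard sign shaped like a bread paddle, 14 mm thick, 0.25 to 0.4 kg: a board 130 mm long, 110 mm wide, with a flat handle on the middle of its top edge. Starts face down on the table. Origin: centre of the board's front face. Axes: x from bottom edge towards the handle, y across, z out of the back (up at the start). x starts within 0.45 rad of straight away from the robot.
- sign_handle (a point): Middle of the sign's handle, half-way through its thickness (14 mm); axes as sign. The handle is 32 mm wide and runs straight for 57 mm from the board's top edge, then ends in a rounded tip. This point is 98 mm from the board's centre, 163 mm from the sign's bottom edge. Gripped here with only 20 to 25 N, the sign turns between the fingers when lifted and hangs nearly upright.
- sign_heel (a point): Middle of the sign's bottom edge at its back face: the edge it stands on when it leans back on its leg. Axes as sign. With the leg at its stop, on a level surface, the sign leans back 0.39 rad (22 deg) from upright and the leg's end stands 103 mm behind this edge. Upright or leaning forwards, with its leg off the surface, it falls over.
- leg_end (a point): Middle of the free end of the sign's wooden back leg, on the side facing the sign's back. Leg: flat bar 26 mm wide, 7 mm thick, free end 122 mm from its hinge. Hinge axis parallel to the sign's y, 55 mm from the board's centre towards the handle, 4 mm off the back face; folded, the leg lies from there towards the bottom edge. Site's x: along the leg from free end to hinge.
- sign_leg (a joint): Angle between leg and sign's back (rad): 0 folded flat against the back, grows as the free end swings away from the back, 0.85 at the stop. The hinge is stiff enough (0.03 N m of friction) for the leg to stay where it is left. At the start it is 0.25 to 0.45.
- slab: White marble slab fixed on the counter, 200 mm (x) by 300 mm (y), 15 mm high. Origin at the centre of its underside on the table, z up; x points to its far long edge, on the customers' side, away from the robot. The round loaf lies on its +y half; the -y half is empty.
- boule_center (a point): Centre of a round crusty loaf, 110 mm in diameter and 65 mm high, loose on the +y half of the slab.
- jam_center (a point): Centre of a jam jar, 54 mm in diameter and 68 mm high, standing loose on the table about 140 mm to the side of the sign.
- coffee_center (a point): Centre of a white mug, 72 mm in diameter and 75 mm high, standing loose at the far side of the table.
There are look-alikes about, which are no part of the job. What is meant by the sign is not blue or turquoise, and is the larger of those in its own colour.

How it is judged:
By the outcome, as a careful person would: the job done as asked, in the order asked, and still so for the second after the job is handed in, with the robot touching nothing.
It also fails if it takes over 61 s, if anything falls off the work surface, if the arm or the gripper's body presses on something with over 40 N, if the wrist force passes 120 N, or if a joint passes its speed limit or range.

## Working session

There is one attempt and no reset: what is moved stays moved. The work goes in short steps, Python scripts to look and compute and a tool call to move; the robot and the scene stay as the last step left them, time stands still between calls to the robot, and variables do not carry over. Pictures are saved under pics/ and viewed, at most 10 in all, crops included, and the job is handed in when it is done.

Besides the shell and the picture viewer there is one more tool, called after "Call:" as name(argument=value, ...) on one line, values as JSON. arm_command: Moves the arm, as the interface text tells. Its arguments: {"type":"object","properties":{"targets":{"type":"array"}},"required":["targets"]}

```bash
mkdir -p pics; ls; cat > h.py <<'E'
import numpy as np, cv2
from bench import robot
from scipy.spatial.transform import Rotation as R
def snap(n):
    o=robot.get_obs(); s=robot.snapshot(n)
    if n=="wrist":
        T=np.eye(4);T[:3,:3]=R.from_euler('xyz',o['ee_rot']).as_matrix();T[:3,3]=o['tool_pos'];s['T']=T@np.array(s['T_tool_cam'])
    return s
def K(s): return np.array([[s['fx'],0,s['cx']],[0,s['fy'],s['cy']],[0,0,1.]])
def cloud(s):
    # world xyz for each pixel (nan where no depth)
    h,w=s['range_z'].shape
    uv=np.stack(np.meshgrid(np.arange(w),np.arange(h)),-1).reshape(-1,1,2).astype(np.float64)
    n=cv2.undistortPoints(uv,K(s),np.array(s['dist_coeffs'],float)).reshape(h,w,2)
    z=s['range_z'].astype(float).copy(); z[z==0]=np.nan
    p=np.dstack([n*z[...,None],z]); T=np.array(s['T'])
    return p@T[:3,:3].T+T[:3,3]
def rays(s,uv,z):
    n=cv2.undistortPoints(np.array(uv,float).reshape(-1,1,2),K(s),np.array(s['dist_coeffs'],float)).reshape(-1,2)
    T=np.array(s['T']); d=np.c_[n,np.ones(len(n))]@T[:3,:3].T
    return T[:3,3]+d*((z-T[2,3])/d[:,2])[:,None]
def save(s,n): cv2.imwrite(f'pics/{n}.png',s['color'][...,::-1])
E
python3 - <<'E'
from h import *
o=robot.get_obs(); print({k:np.round(v,3) for k,v in o.items()})
a=snap("scene");b=snap("side")
save(a,"scene0");save(b,"side0")
print(np.round(a['T'],2),np.round(b['T'],2))
np.savez('/tmp/s0.npz',a=cloud(a),b=cloud(b),ca=a['color'],cb=b['color'])
E
```

```text
pics
{'time': np.float64(0.0), 'joint_positions': array([-1.352,  0.088,  1.372, -0.   ,  1.684, -0.103]), 'qvel': array([-0.001, -0.   , -0.001, -0.001,  0.001, -0.001]), 'joint_torque': array([-1.0000e-03, -3.4018e+01, -3.0243e+01,  7.2000e-02,  3.3000e-02,
       -0.0000e+00]), 'tool_pos': array([ 0.174, -0.521,  0.166]), 'ee_rot': array([-3.139, -0.   ,  0.322]), 'wrist_force': array([-0.669,  0.557,  0.114]), 'wrist_torque': array([0.042, 0.004, 0.064]), 'finger_force': np.float64(0.0), 'width': np.float64(0.094)}
[[ 0.37  0.63 -0.68  1.29]
 [ 0.93 -0.25  0.28 -0.31]
 [ 0.   -0.73 -0.68  0.86]
 [ 0.    0.    0.    1.  ]] [[ 1.   -0.03  0.02  0.48]
 [-0.03 -0.59  0.81 -0.74]
 [-0.01 -0.81 -0.59  0.6 ]
 [ 0.    0.    0.    1.  ]]
```

View pics/scene0.png

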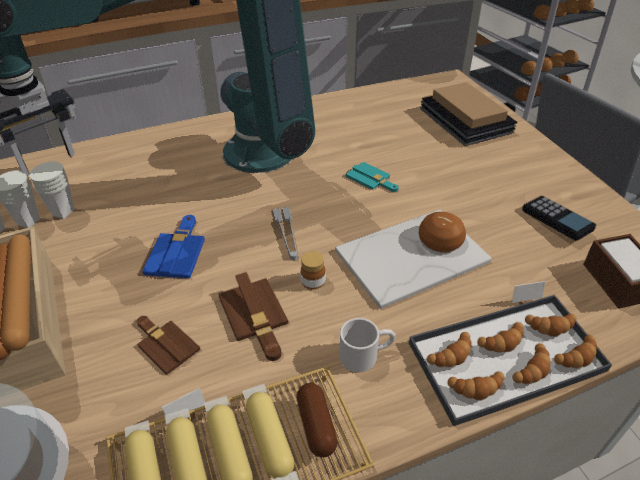

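View pics/side0.png

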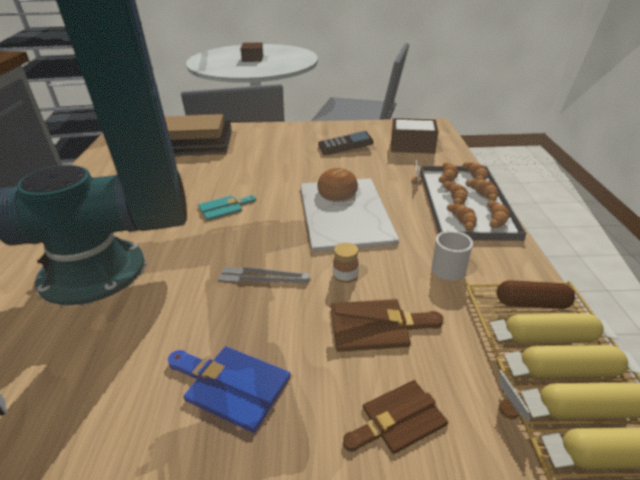

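Scene view: the paddle-shaped candidates are blue (175,250), turquoise (372,177), large brown (253,310) and small brown (168,345). The sign should be the large brown one: it isn't blue or turquoise, it's the larger of its colour, and the jam jar (313,268) stands beside it. The slab is at (412,255), the loaf at (442,232) and the mug at (360,345). In the side view the sign is at (372,322), with its handle pointing away from the robot.

```bash
python3 - <<'E'
from h import *
d=np.load('/tmp/s0.npz')
c=cv2.resize(d['ca'][255:385,120:330],None,fx=3.6,fy=3.6,interpolation=cv2.INTER_CUBIC);cv2.imwrite('pics/crop1.png',c[...,::-1])
def box(P,m,name):
    q=P[m]; q=q[~np.isnan(q).any(1)]
    (cx,cy),(w,h),ang=cv2.minAreaRect(q[:,:2].astype(np.float32)); print(name,len(q),np.round([cx,cy,w,h,ang],3),'z',np.round(np.percentile(q[:,2],[2,50,98]),3))
for k in 'ab':
    P=d[k];C=d['c'+k].astype(int);r,g,b=C[...,0],C[...,1],C[...,2]
    x,y,z=P[...,0],P[...,1],P[...,2]
    bd=((r<110)&(r>g+10)&(z>0.006)&(z<.1)&(x>.3)&(x<.85)&(y<.1)&(y>-.5)).astype(np.uint8)
    bd=cv2.morphologyEx(bd,cv2.MORPH_OPEN,np.ones((3,3)))
    n,l,s,ce=cv2.connectedComponentsWithStats(bd)
    for i in range(1,n):
        if s[i,4]>400: print(ce[i].round());box(P,l==i,k+' brown')
    sl=(r>150)&(abs(r-b)<40)&(z>.010)&(z<.020)&(x>.3)&(x<.7)&(y>-.1)&(y<.4)
    box(P,cv2.morphologyEx(sl.astype(np.uint8),cv2.MORPH_OPEN,np.ones((5,5)))>0,k+' slab')
    q=P[cv2.morphologyEx(sl.astype(np.uint8),cv2.MORPH_OPEN,np.ones((5,5)))>0]
    print(cv2.boxPoints(cv2.minAreaRect(q[:,:2].astype(np.float32))).round(3))
# object tops from scene
P=d['a']
for n,(u,v) in dict(jar=(313,258),mug=(360,330),loaf=(442,220)).items():
    w=P[v-25:v+25,u-30:u+30].reshape(-1,3); w=w[w[:,2]>.05]; print(n,np.nanmin(w,0).round(3),np.nanmax(w,0).round(3))
E
```

```text
[251. 306.]
a brown 2492 [ 0.569 -0.183  0.133  0.11   2.842] z [0.009 0.014 0.049]
[168. 347.]
a brown 1576 [ 0.604 -0.365  0.103  0.082 26.222] z [0.007 0.011 0.018]
[308. 393.]
a brown 422 [ 8.3000e-01 -1.5500e-01  4.7000e-02  4.0000e-02  8.9108e+01] z [0.052 0.065 0.071]
a slab 5647 [0.552 0.202 0.201 0.299 5.707] z [0.011 0.015 0.018]
[[0.436 0.341]
 [0.466 0.043]
 [0.667 0.064]
 [0.637 0.361]]
[513. 294.]
b brown 682 [ 8.2900e-01 -1.6200e-01  3.4000e-02  5.1000e-02  7.2792e+01] z [0.031 0.056 0.068]
[367. 327.]
b brown 2761 [ 0.571 -0.187  0.133  0.109  2.452] z [0.008 0.013 0.047]
[406. 415.]
b brown 3049 [ 0.602 -0.367  0.097  0.081 25.977] z [0.007 0.01  0.017]
[358. 438.]
b brown 408 [ 0.53  -0.402  0.043  0.023 20.599] z [0.007 0.01  0.012]
b slab 3877 [0.553 0.2   0.199 0.301 5.791] z [0.013 0.015 0.017]
[[0.438 0.339]
 [0.469 0.04 ]
 [0.667 0.06 ]
 [0.637 0.359]]
jar [ 0.513 -0.062  0.05 ] [ 0.563 -0.015  0.071]
mug [ 0.72  -0.065  0.05 ] [0.793 0.031 0.079]
loaf [0.493 0.232 0.05 ] [0.591 0.328 0.083]
```

View pics/crop1.png

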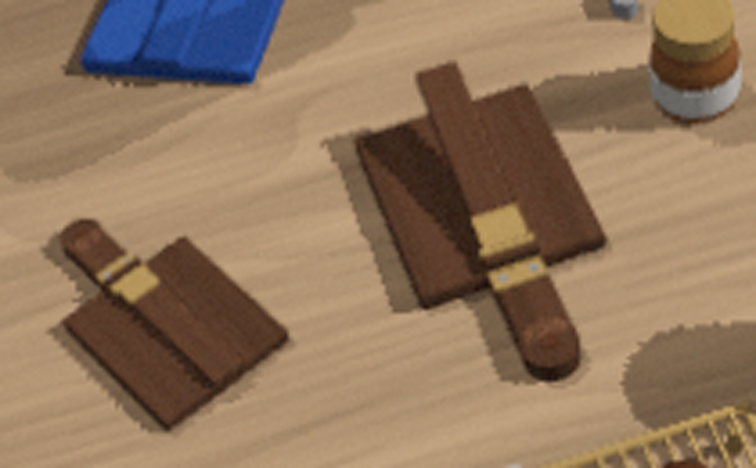

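Crop: the large brown paddle has its leg half up, with the leg end near (440,75), brass hinge at (510,245) and handle tip at (550,350). That confirms the sign. Next I'll fit the leg and axes and compute the first move.

```bash
cat >> h.py <<'E'
def signframe(P,C,cen,yaw):
    c,s=np.cos(yaw),np.sin(yaw); q=P-np.array([cen[0],cen[1],0]); return np.dstack([q[...,0]*c+q[...,1]*s,-q[...,0]*s+q[...,1]*c,P[...,2]])
def rel(pos,rpy_yaw,tilt=0):
    "shift (mm) and turn (deg) in the present tool frame to reach pos with Rz(yaw)Rx(pi) then tilt deg about tool y"
    o=robot.get_obs(); A=R.from_euler('xyz',o['ee_rot']); B=R.from_euler('xyz',[np.pi,0,rpy_yaw])*R.from_euler('y',tilt,degrees=True)
    return (A.inv()*B).as_rotvec(degrees=True).round(1),(A.inv().apply(np.array(pos)-o['tool_pos'])*1000).round(1)
E
python3 - <<'E'
from h import *
d=np.load('/tmp/s0.npz')
for k in 'ab':
    q=signframe(d[k],None,(.570,-.185),.046).reshape(-1,3)
    near=(abs(q[:,0])<.16)&(abs(q[:,1])<.08)
    h=q[near&(q[:,0]>.075)&(q[:,2]>.008)&(abs(q[:,1])<.04)]
    print(k,'handle y vs x',[(x,np.round([h[abs(h[:,0]-x)<.006][:,1].min(),h[abs(h[:,0]-x)<.006][:,1].max()],3)) for x in(.085,.098,.11)],'tip',h[:,0].max().round(3))
    l=q[near&(q[:,2]>.028)&(q[:,0]<.04)]
    p=np.polyfit(l[:,0],l[:,2],1);print('leg n',len(l),'angle',np.arctan(-p[0]).round(3),'x',l[:,0].min().round(3),l[:,0].max().round(3),'y',np.percentile(l[:,1],[2,98]).round(3),'zmax',l[:,2].max().round(3))
y=.046;c,s=np.cos(y),np.sin(y)
p=lambda x:np.array([.570+c*x,-.185+s*x])
g=p(-.048); print(g,rel([*g,.14],y),rel([*g,.025],y))
E
```

```text
a handle y vs x [(0.085, array([-0.015,  0.016])), (0.098, array([-0.016,  0.016])), (0.11, array([-0.016,  0.017]))] tip 0.136
leg n 542 angle 0.243 x -0.064 0.038 y [-0.012  0.013] zmax 0.055
b handle y vs x [(0.085, array([-0.017,  0.017])), (0.098, array([-0.018,  0.015])), (0.11, array([-0.017,  0.015]))] tip 0.135
leg n 619 angle 0.26 x -0.063 0.037 y [-0.013  0.013] zmax 0.055
[ 0.52205078 -0.18720722] (array([-0.1,  0. , 15.8]), array([ 436. , -206.7,   26.3])) (array([-0.1,  0. , 15.8]), array([ 436. , -206.4,  141.3]))
```

Call:
arm_command(targets=[0,0,8,150,-70,10,-1,0,0,15.8,300,-140,20,-1,0,0,15.8,436,-206,26,-1,0,0,15.8,436,-206,26,-1,0,0,15.8,436,-206,26,-1,0,0,15.8,436,-206,26,-1,0,0,15.8,436,-206,26,-1,0,0,15.8,436,-206,26,-1,0,0,15.8,436,-206,26,-1,0,0,15.8,436,-206,26,-1,0,0,15.8,436,-206,26,-1,0,0,15.8,436,-206,26,-1,0,0,15.8,436,-206,26,-1,0,0,15.8,436,-206,26,-1])

```text
time: 1.5
tool_pos: [0.5216, -0.1896, 0.141]
ee_rot: [3.141, 0.0, 0.044]
wrist_force: [0.7, 0.2, 0.3]
width: 0.0941
finger_force: 0.0
```

Call:
arm_command(targets=[0,0,0,0,-2,40,-1,0,0,0,0,-2,80,-1,0,0,0,0,-2,105,-1,0,0,0,0,-2,116,-1,0,0,0,0,-2,116,-1,0,0,0,0,-2,116,-1,0,0,0,0,-2,116,1,0,0,0,0,-2,116,1,0,0,0,0,-2,116,1,0,0,0,0,-2,116,1,0,0,0,0,-2,116,1,0,0,0,0,-2,116,1,0,0,0,0,-2,116,1,0,0,0,0,-2,116,1,0,0,0,0,-2,116,1])

```text
time: 3.0
tool_pos: [0.5223, -0.1865, 0.0248]
ee_rot: [3.142, 0.0, 0.046]
wrist_force: [-0.3, 0.5, -0.6]
width: 0.0254
finger_force: 0.0
```

```bash
python3 - <<'E'
from h import *
o=robot.get_obs();print(o['tool_pos'],o['width'],o['finger_force'],o['wrist_force'])
# arc about hinge: TCP relative to hinge in sign xz plane (hinge at .055,.018)
t=o['tool_pos'];u=np.array([.570,-.185])+.055*np.array([np.cos(.046),np.sin(.046)])
rx=np.dot(t[:2]-u,[np.cos(.046),np.sin(.046)])*1000; rz=t[2]*1000-18
print(rx,rz)
for a in range(0,41,4):
    A=np.radians(a); x=rx*np.cos(A)+rz*np.sin(A); z=-rx*np.sin(A)+rz*np.cos(A)
    print(a,round(x-rx,1),round(-(z-rz),1))
E
```

```text
[ 0.52228808 -0.18649086  0.02481958] 0.025355006238645113 0.0 [-0.26546672  0.48014227 -0.57095982]
-102.7300097763751 6.819584026360516
0 0.0 -0.0
4 0.7 -7.1
8 1.9 -14.2
12 3.7 -21.2
16 5.9 -28.1
20 8.5 -34.7
24 11.7 -41.2
28 15.2 -47.4
32 19.2 -53.4
36 23.6 -59.1
40 28.4 -64.4
```

Call:
arm_command(targets=[0,0,0,0,0,0,1,0,0,0,0,0,0,1])

```text
time: 3.2
tool_pos: [0.5223, -0.1865, 0.0249]
ee_rot: [3.141, 0.0, 0.046]
wrist_force: [-0.1, -0.3, -0.2]
width: 0.0092
finger_force: 0.0
```

```bash
python3 - <<'E'
from h import *
b=snap("side");c=cv2.resize(b['color'][200:380,270:480],None,fx=3.5,fy=3.3,interpolation=cv2.INTER_CUBIC);cv2.imwrite('pics/side1.png',c[...,::-1])
q=signframe(cloud(b),None,(.570,-.185),.046).reshape(-1,3)
h=q[(q[:,0]>.085)&(q[:,0]<.13)&(q[:,2]>.008)&(q[:,2]<.03)&(abs(q[:,1])<.06)];print(np.percentile(h[:,1],[2,98]))
E
```

```text
[-0.01590994  0.01460257]
```

View pics/side1.png

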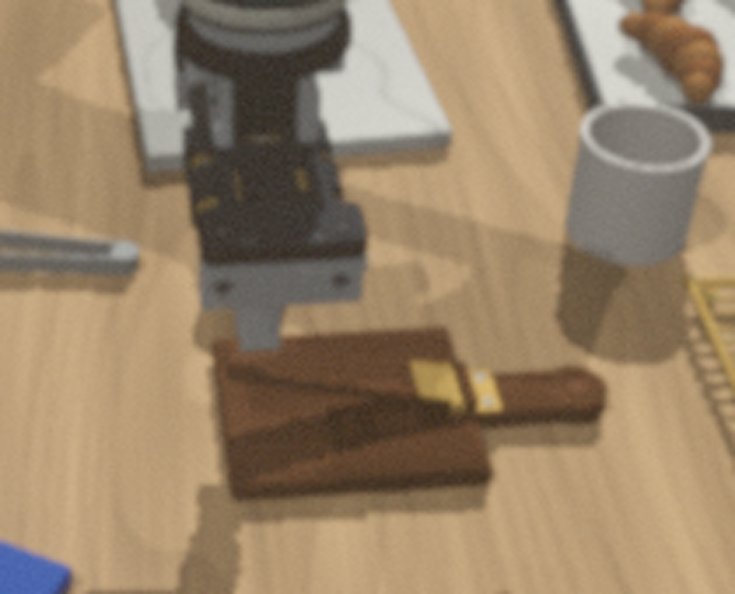

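Side view: the closed fingers, at crop (260,340), appear behind the leg (235–420, 375) rather than around it. I'll check where the cameras put the finger tip.

```bash
python3 - <<'E'
from h import *
t=robot.get_obs()['tool_pos']
for n in("side","scene"):
    s=snap(n);P=cloud(s);W=np.linalg.inv(s['T']);rv,_=cv2.Rodrigues(W[:3,:3])
    uv,_=cv2.projectPoints(np.array([t,t+[0,0,.03]]),rv,W[:3,3],K(s),np.array(s['dist_coeffs'],float));print(n,uv.reshape(-1,2).round())
    C=s['color'].astype(int)
    q=signframe(P,None,(.570,-.185),.046)
    grey=(abs(C[...,0]-C[...,2])<25)&(abs(q[...,0]+.04)<.06)&(abs(q[...,1])<.1)&(q[...,2]>.02)&(q[...,2]<.08)
    g=q[grey];print(n,len(g),'grey by z')
    for z in np.arange(.02,.08,.01):
        w=g[(g[:,2]>=z)&(g[:,2]<z+.01)]
        if len(w)>5:print(round(z,2),len(w),np.percentile(w[:,:2],[3,97],0).round(3).tolist())
    br=q[(C[...,0]<110)&(C[...,0]>C[...,2]+12)&(abs(q[...,1])<.05)&(q[...,0]<.045)&(q[...,0]>-.08)&(q[...,2]>.024)&(q[...,2]<.07)]
    p=np.polyfit(br[:,0],br[:,2],1);print('leg',len(br),-p[0],np.percentile(br,[2,98],0).round(3).tolist())
    if n=="scene": cv2.imwrite('pics/scene1.png',cv2.resize(s['color'][200:380,180:340],None,fx=3.7,fy=3.3,interpolation=cv2.INTER_CUBIC)[...,::-1])
E
```

```text
side [[343. 318.]
 [343. 306.]]
side 49 grey by z
0.07 45 [[-0.057, -0.015], [-0.039, 0.01]]
leg 586 0.2729968298906676 [[-0.062, -0.013, 0.025], [0.031, 0.012, 0.052]]
scene [[244. 287.]
 [242. 277.]]
scene 61 grey by z
0.06 18 [[-0.045, -0.007], [-0.037, 0.008]]
0.07 41 [[-0.045, -0.011], [-0.037, 0.012]]
leg 495 0.2696357456114919 [[-0.052, -0.012, 0.027], [0.03, 0.013, 0.052]]
```

View pics/scene1.png

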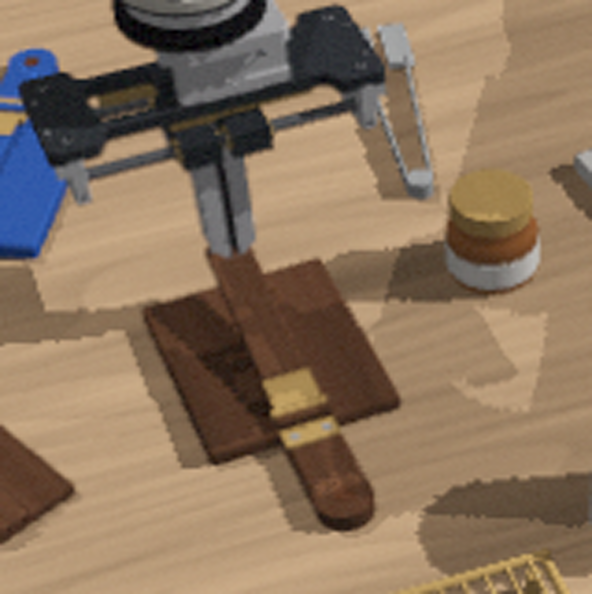

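```bash
python3 - <<'E'
from h import *
s=snap("scene");q=signframe(cloud(s),None,(.570,-.185),.046)
for v in range(262,286,2): print(v,[q[v,u].round(3).tolist() for u in(237,243,247)],s['color'][v,243])
w=snap("wrist");save(w,"wrist1");print(w['T'].round(3)[:3,3],w['T'].round(2)[:3,2])
o=robot.get_obs();print(o['tool_pos'],o['ee_rot'],o['joint_positions'],o['width'])
E
```

```text
262 [[-0.041, -0.007, 0.109], [-0.037, 0.004, 0.107], [-0.142, 0.036, -0.001]] [90 88 91]
264 [[-0.038, -0.008, 0.106], [-0.039, 0.004, 0.1], [-0.038, 0.012, 0.098]] [83 82 83]
266 [[-0.038, -0.009, 0.101], [-0.038, 0.003, 0.096], [-0.037, 0.011, 0.094]] [104 103 107]
268 [[-0.043, -0.008, 0.09], [-0.04, 0.003, 0.088], [-0.038, 0.011, 0.087]] [101 100 101]
270 [[-0.04, -0.01, 0.088], [-0.037, 0.002, 0.086], [-0.038, 0.01, 0.082]] [76 74 76]
272 [[-0.039, -0.011, 0.083], [-0.041, 0.002, 0.076], [-0.039, 0.01, 0.074]] [64 63 65]
274 [[-0.038, -0.011, 0.079], [-0.038, 0.001, 0.074], [-0.038, 0.009, 0.07]] [34 35 34]
276 [[-0.038, -0.012, 0.074], [-0.038, 0.0, 0.068], [-0.05, 0.011, 0.052]] [58 48 44]
278 [[-0.056, -0.009, 0.049], [-0.05, 0.002, 0.05], [-0.048, 0.01, 0.048]] [91 66 52]
280 [[-0.049, -0.011, 0.051], [-0.047, 0.001, 0.048], [-0.046, 0.009, 0.045]] [87 58 39]
282 [[-0.046, -0.013, 0.048], [-0.041, -0.001, 0.048], [-0.039, 0.007, 0.046]] [83 56 38]
284 [[-0.087, -0.005, -0.001], [-0.039, -0.002, 0.044], [-0.034, 0.005, 0.045]] [87 57 40]
[ 0.595 -0.183  0.243] [-0.25 -0.01 -0.97]
[ 0.5223268  -0.18650514  0.02491039] [ 3.14147208e+00 -1.82945423e-05  4.60476074e-02] [-4.45115670e-01  1.68095068e-01  1.56707260e+00 -9.90272438e-05
  1.40635198e+00  1.07964926e+00] 0.0006511822535245777
```

View pics/wrist1.png

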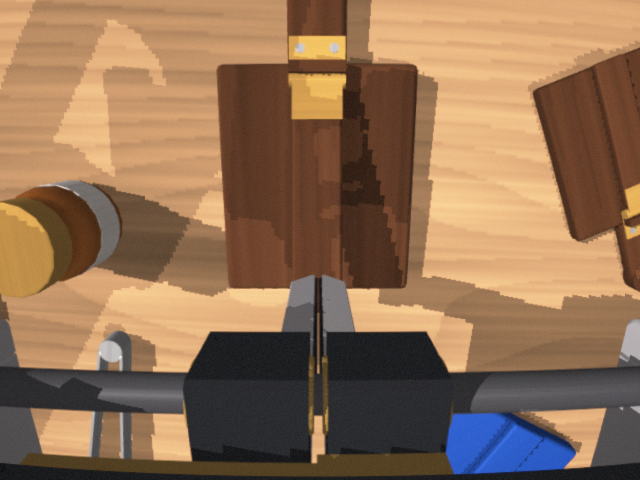

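The wrist view shows the closed fingers at (318,280), above the bottom end of the leg. The cameras put the tips near z = 0.06, while the reported TCP z is 0.025. I'll check the robot's reading against the wrist depth.

```bash
python3 - <<'E'
from h import *
w=snap("wrist");q=signframe(cloud(w),None,(.570,-.185),.046);o=robot.get_obs()
for n,(u,v) in dict(board=(255,180),table=(180,40),leg=(318,200),tipL=(305,282),tipR=(332,282),jar=(30,250)).items():
    print(n,np.nanmedian(q[v-3:v+4,u-3:u+4].reshape(-1,3),0).round(3), w['range_z'][v,u].round(3))
print(o['tool_pos'],o['width'])
g=np.array(w['T_tool_cam']);print(g.round(3))
W=np.linalg.inv(g);rv,_=cv2.Rodrigues(W[:3,:3])
print(cv2.projectPoints(np.array([[0,0,0.],[0,0,-.02],[0,0,-.04]]),rv,W[:3,3],K(w),np.array(w['dist_coeffs'],float))[0].reshape(-1,2).round())
E
```

```text
board [-0.001  0.036  0.014] 0.228
table [0.078 0.079 0.   ] 0.22
leg [-0.008  0.001  0.039] 0.205
tipL [-0.04   0.006  0.074] 0.18
tipR [-0.04  -0.006  0.074] 0.179
jar [-0.026  0.137  0.069] 0.181
[ 0.52233964 -0.18649324  0.02487442] 0.0004582168868181256
[[-0.    -0.967 -0.255  0.072]
 [ 1.    -0.     0.001 -0.   ]
 [-0.001 -0.255  0.967 -0.218]
 [ 0.     0.     0.     1.   ]]
[[318. 264.]
 [318. 277.]
 [318. 291.]]
```

Call:
arm_command(targets=[0,0,0,0,0,-5,-1,0,0,0,0,0,-5,-1,0,0,0,0,0,-5,-1,0,0,0,0,0,-5,-1,0,0,0,0,0,-5,-1,0,0,0,0,0,-5,-1])

```text
time: 4.1
tool_pos: [0.5222, -0.1865, 0.0298]
ee_rot: [3.142, 0.0, 0.046]
wrist_force: [-0.2, -0.2, -0.7]
width: 0.0451
finger_force: 0.0
```

```bash
python3 - <<'E'
from h import *
o=robot.get_obs();print(robot.pinch_z,o['tool_pos'],o['width'],[a for a in dir(robot) if a[0]!='_'])
for n in("wrist","scene","side"):
    s=snap(n);q=signframe(cloud(s),None,(.570,-.185),.046);C=s['color'].astype(int)
    m=(abs(q[...,0]+.046)<.02)&(abs(q[...,1])>.03)&(abs(q[...,1])<.08)&(q[...,2]>.018)
    for sg in(1,-1):
        g=q[m&(np.sign(q[...,1])==sg)]
        if len(g)>5: print(n,sg,len(g),'zmin',np.percentile(g[:,2],[0,2,10,50]).round(3),'y',np.percentile(g[:,1],[5,95]).round(3))
s=snap("scene");cv2.imwrite('pics/scene2.png',cv2.resize(s['color'][200:340,180:330],None,fx=4,fy=4,interpolation=cv2.INTER_CUBIC)[...,::-1])
E
```

```text
0.0188 [ 0.52223871 -0.1864795   0.02977161] 0.045075488714027286 ['IKError', 'close_job', 'get_obs', 'pinch_z', 'snapshot']
wrist 1 7812 zmin [0.073 0.092 0.13  0.189] y [0.031 0.074]
wrist -1 7376 zmin [0.075 0.098 0.14  0.19 ] y [-0.072 -0.031]
scene 1 853 zmin [0.018 0.089 0.144 0.227] y [0.031 0.074]
scene -1 1818 zmin [0.019 0.094 0.19  0.401] y [-0.068 -0.031]
side 1 529 zmin [0.146 0.441 0.447 0.459] y [0.035 0.059]
side -1 4641 zmin [0.076 0.095 0.191 0.354] y [-0.075 -0.031]
```

View pics/scene2.png

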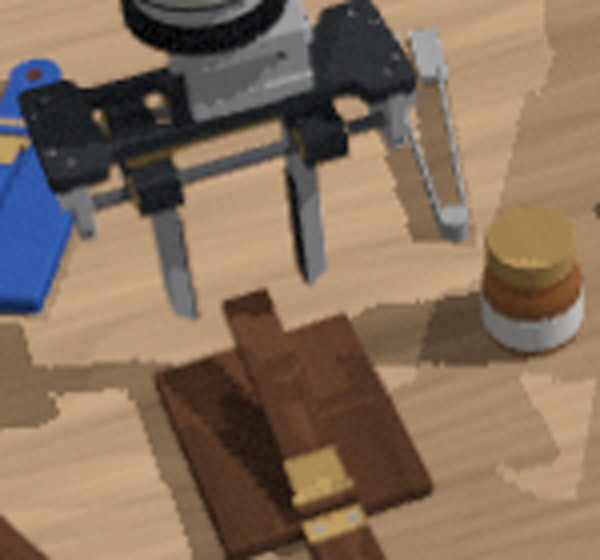

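The open fingers end at crop (190,318) and (312,280), about 42 mm short of the stated TCP (tip z about 0.073 with TCP z 0.030). I'll allow for that: go lower in steps, check the force, then grip.

Call:
arm_command(targets=[0,0,0,0,0,0,-1,0,0,0,0,0,10,-1,0,0,0,0,0,20,-1,0,0,0,0,0,28,-1,0,0,0,0,0,34,-1,0,0,0,0,0,38,-1,0,0,0,0,0,40,-1,0,0,0,0,0,40,-1])

```text
time: 5.1
tool_pos: [0.5222, -0.1865, -0.0104]
ee_rot: [-3.142, 0.0, 0.046]
wrist_force: [0.1, 0.6, -0.4]
width: 0.0939
finger_force: 0.0
```

```bash
python3 - <<'E'
from h import *
o=robot.get_obs();print(o['tool_pos'],o['width'],o['wrist_force'])
for n in("wrist","scene","side"):
    s=snap(n);q=signframe(cloud(s),None,(.570,-.185),.046)
    m=(abs(q[...,0]+.046)<.014)&(abs(q[...,1])>.035)&(abs(q[...,1])<.08)&(q[...,2]>.02)
    for sg in(1,-1):
        g=q[m&(np.sign(q[...,1])==sg)]
        if len(g)>5: print(n,sg,len(g),'zmin',np.percentile(g[:,2],[0,.5,2]).round(3))
E
```

```text
[ 0.52222692 -0.18645151 -0.01040003] 0.09390635593022308 [ 0.09314847  0.55786676 -0.43297636]
wrist 1 10683 zmin [0.028 0.031 0.036]
wrist -1 8853 zmin [0.028 0.031 0.035]
scene 1 635 zmin [0.025 0.029 0.035]
scene -1 975 zmin [0.029 0.034 0.042]
side 1 438 zmin [0.076 0.077 0.08 ]
side -1 2176 zmin [0.035 0.039 0.045]
```

Call:
arm_command(targets=[0,0,0,0,0,1,1,0,0,0,0,0,1,1,0,0,0,0,0,1,1,0,0,0,0,0,1,1,0,0,0,0,0,1,1,0,0,0,0,0,1,1,0,0,0,0,0,1,1,0,0,0,0,0,1,1,0,0,0,0,0,1,1,0,0,0,0,0,1,1,0,0,0,0,0,1,1,0,0,0,0,0,1,1])

```text
time: 6.45
tool_pos: [0.5223, -0.1865, -0.0111]
ee_rot: [3.142, 0.0, 0.046]
wrist_force: [-0.5, -0.2, -0.4]
width: 0.0254
finger_force: 30.0
```

```bash
python3 - <<'E'
from h import *
o=robot.get_obs();print(o['width'],o['finger_force'])
t=o['tool_pos'];n=np.array([np.cos(.046),np.sin(.046)]);u=np.array([.570,-.185])+.055*n
rx=np.dot(t[:2]-u,n)*1000; rz=t[2]*1000-18
for a in range(0,45,4):
    A=np.radians(a); x=rx*np.cos(A)+rz*np.sin(A); z=-rx*np.sin(A)+rz*np.cos(A)
    print(a,round(x-rx,1),round(-(z-rz),1))
E
```

```text
0.02538992873116534 30.00034600496292
0 0.0 -0.0
4 -1.8 -7.2
8 -3.1 -14.6
12 -3.8 -22.0
16 -4.0 -29.4
20 -3.8 -36.9
24 -3.0 -44.3
28 -1.7 -51.6
32 0.2 -58.8
36 2.5 -65.9
40 5.3 -72.8
44 8.6 -79.5
```

Call:
arm_command(targets=[0,-4,0,-1.8,0,-7.2,1,0,-8,0,-3.1,0,-14.6,1,0,-12,0,-3.8,0,-22,1,0,-16,0,-4,0,-29.4,1,0,-20,0,-3.8,0,-36.9,1,0,-24,0,-3,0,-44.3,1,0,-28,0,-1.7,0,-51.6,1,0,-32,0,0.2,0,-58.8,1,0,-32,0,0.2,0,-58.8,1,0,-32,0,0.2,0,-58.8,1])

```text
time: 7.45
tool_pos: [0.5232, -0.1862, 0.0468]
ee_rot: [-3.141, 0.557, 0.047]
wrist_force: [0.4, 1.1, -1.0]
width: 0.0255
finger_force: 30.0
```

Call:
arm_command(targets=[0,-2,0,-0.9,0,-3.6,1,0,-4,0,-1.7,0,-7.2,1,0,-6,0,-2.4,0,-10.9,1,0,-6,0,-2.4,0,-10.9,1,0,-6,0,-2.4,0,-10.9,1])

```text
time: 7.95
tool_pos: [0.5265, -0.1865, 0.0577]
ee_rot: [3.142, 0.66, 0.046]
wrist_force: [1.0, -0.5, -1.3]
width: 0.0254
finger_force: 30.0
```

```bash
cat > m.py <<'E'
from h import *
o=robot.get_obs();print(o['tool_pos'].round(4),o['ee_rot'].round(3),o['wrist_force'].round(2),o['wrist_torque'].round(2),o['width'])
for n in("scene","side"):
    s=snap(n);q=signframe(cloud(s),None,(.570,-.185),.046);C=s['color'].astype(int)
    br=(C[...,0]<110)&(C[...,0]>C[...,2]+12)
    b=q[br&(abs(q[...,1])<.056)&(abs(q[...,1])>.022)&(abs(q[...,0])<.065)&(q[...,2]<.04)&(q[...,2]>.004)]
    print(n,'board plane slope x,y,z0',np.linalg.lstsq(np.c_[b[:,:2],np.ones(len(b))],b[:,2],rcond=None)[0].round(3))
    l=q[br&(abs(q[...,1])<.02)&(q[...,0]<.04)&(q[...,0]>-.08)&(q[...,2]>.035)&(q[...,2]<.13)]
    if len(l)>20:
        p=np.polyfit(l[:,0],l[:,2],1);print('leg',len(l),np.arctan(-p[0]).round(3),np.percentile(l,[2,98],0).round(3).tolist())
    h=(q[...,0]>.085)&(q[...,0]<.112)&(q[...,2]>.009)&(q[...,2]<.03)&(abs(q[...,1])<.05)&br
    w=q[h]
    if len(w)>10:print('handle y',np.percentile(w[:,1],[3,97]).round(3),'tip',q[br&(abs(q[...,1])<.03)&(q[...,0]>.08)&(q[...,0]<.16)&(q[...,2]>.006)&(q[...,2]<.03)][:,0].max())
    (a,b_),wh,an=cv2.minAreaRect((P:=cloud(s))[br&(abs(q[...,1])<.06)&(abs(q[...,0])<.07)&(q[...,2]<.03)&(q[...,2]>.008)][:,:2].astype(np.float32));print('rect',np.round([a,b_,*wh,an],3))
E
python3 m.py
```

```text
[ 0.5265 -0.1865  0.0577] [3.142 0.66  0.046] [ 0.96 -0.5  -1.3 ] [ 0.05 -0.74  0.06] 0.025414533795118006
scene board plane slope x,y,z0 [-0.041 -0.006  0.019]
leg 334 0.894 [[0.008, -0.013, 0.047], [0.039, 0.012, 0.088]]
handle y [-0.015  0.014] tip 0.13987370572453078
rect [ 0.575 -0.184  0.128  0.109  2.541]
side board plane slope x,y,z0 [-0.025  0.054  0.017]
leg 325 0.842 [[-0.02, -0.014, 0.045], [0.039, 0.015, 0.129]]
handle y [-0.016  0.009] tip 0.13617618017891223
rect [ 0.574 -0.186  0.132  0.112  3.384]
```

The board tilts by about 0.03 and the leg is at roughly 0.87, so the stop is reached. Now I'll let go and back off.

Call:
arm_command(targets=[0,1.5,0,0.6,0,3,-1,0,1.5,0,0.6,0,3,-1,0,1.5,0,0.6,0,3,-1,0,1.5,0,0.6,0,3,-1,0,1.5,0,0.6,0,3,-1,0,1.5,0,0,0,-40,-1,0,1.5,0,0,0,-80,-1,0,1.5,0,0,0,-110,-1,0,1.5,0,0,0,-110,-1])

```text
time: 8.95
tool_pos: [0.5968, -0.1832, 0.1476]
ee_rot: [3.138, 0.629, 0.045]
wrist_force: [0.9, 0.6, 0.3]
width: 0.0926
finger_force: 0.0
```

```bash
python3 m.py; python3 - <<'E'
from h import *
c,s=np.cos(.046),np.sin(.046);p=np.array([.572+c*.098,-.185+s*.098])
tip=.003
for t in(-15,-36.5):
  for z in(.12,tip):
    B=R.from_euler('xyz',[np.pi,0,.046])*R.from_euler('y',t,degrees=True); zt=B.as_matrix()[:,2]
    print(t,z,*rel(np.array([*p,z])+zt*.040,.046,t))
E
```

```text
[ 0.5968 -0.1832  0.1476] [3.138 0.629 0.045] [0.94 0.65 0.29] [ 0.03 -0.27 -0.06] 0.09257251576085125
scene board plane slope x,y,z0 [ 0.002 -0.008  0.014]
leg 495 0.786 [[-0.012, -0.013, 0.039], [0.039, 0.012, 0.092]]
handle y [-0.015  0.013] tip 0.13960191124485855
rect [ 0.573 -0.185  0.131  0.108  2.717]
side board plane slope x,y,z0 [0.008 0.041 0.013]
leg 339 0.787 [[-0.028, -0.014, 0.04], [0.039, 0.007, 0.105]]
handle y [-0.017 -0.001] tip 0.1355431562529189
rect [ 0.574 -0.188  0.132  0.109  2.718]
-15 0.12 [ 0.  21.5  0. ] [89.9  0.8 11.6]
-15 0.003 [ 0.  21.5  0. ] [159.5   0.8 105.7]
-36.5 0.12 [ 0. -0.  0.] [75.2  0.8 14.4]
-36.5 0.003 [ 0. -0.  0.] [144.8   0.8 108.5]
```

The leg now reads about 0.79, because I eased back before letting go. I'll grip it again, take it to the stop and open there without easing back.

Call:
arm_command(targets=[0,0,0,0,0,45,-1,0,0,0,0,0,85,-0.4,0,0,0,0,0,108,-0.2,0,0,0,0,0,112,0,0,0,0,0,0,112,1,0,0,0,0,0,112,1,0,0,0,0,0,112,1,0,0,0,0,0,112,1,0,0,0,0,0,112,1,0,0,0,0,0,112,1,0,0,0,0,0,112,1,0,0,0,0,0,112,1,0,0,0,0,0,112,1,0,-2,0,-0.9,0,108.4,1,0,-4,0,-1.7,0,104.8,1,0,-5,0,-2,0,103,1,0,-6,0,-2.4,0,101,1,0,-6,0,-2.4,0,101,1])

```text
time: 10.85
tool_pos: [0.532, -0.186, 0.0647]
ee_rot: [-3.141, 0.743, 0.046]
wrist_force: [-0.2, 0.7, 0.5]
width: 0.0251
finger_force: 30.0
```

```bash
python3 m.py
```

```text
[ 0.532  -0.186   0.0647] [-3.141  0.743  0.046] [-0.23  0.73  0.49] [ 0.04 -0.41 -0.04] 0.025115283335656925
scene board plane slope x,y,z0 [-0.015 -0.006  0.016]
leg 238 0.86 [[0.017, -0.012, 0.045], [0.04, 0.012, 0.074]]
handle y [-0.015  0.014] tip 0.1411300346500296
rect [ 0.583 -0.184  0.113  0.108  2.655]
side board plane slope x,y,z0 [0.001 0.049 0.015]
leg 299 0.869 [[-0.014, -0.013, 0.044], [0.039, 0.015, 0.127]]
handle y [-0.016  0.008] tip 0.13882026238117032
rect [ 0.575 -0.189  0.129  0.106  2.355]
```

Call:
arm_command(targets=[0,-2,0,-0.8,0,-3.6,1,0,-3,0,-1.2,0,-5.4,1,0,-3,0,-1.2,0,-5.4,1,0,-3,0,-1.2,0,-5.4,-1,0,-3,0,-1.2,0,-5.4,-1,0,-3,0,-1.2,0,-5.4,-1,0,-3,0,-1.2,0,-5.4,-1,0,-3,0,-1.2,0,-5.4,-1,0,-3,0,0,0,-45,-1,0,-3,0,0,0,-85,-1,0,-3,0,0,0,-110,-1,0,-3,0,0,0,-110,-1])

```text
time: 12.15
tool_pos: [0.6015, -0.181, 0.142]
ee_rot: [-3.139, 0.8, 0.049]
wrist_force: [0.6, -0.0, -0.4]
width: 0.0925
finger_force: 0.0
```

```bash
python3 m.py; python3 - <<'E'
from h import *
c,s=np.cos(.046),np.sin(.046);p=np.array([.574+c*.098,-.185+s*.098])
for t in(-15,):
  for z in(.10,.003):
    B=R.from_euler('xyz',[np.pi,0,.046])*R.from_euler('y',t,degrees=True); zt=B.as_matrix()[:,2]
    print(t,z,*rel(np.array([*p,z])+zt*.040,.046,t))
E
```

```text
[ 0.6015 -0.181   0.142 ] [-3.139  0.8    0.049] [ 0.55 -0.04 -0.42] [-0.01 -0.4  -0.01] 0.09252141456742473
scene board plane slope x,y,z0 [ 0.01  -0.003  0.014]
leg 374 0.794 [[-0.02, -0.012, 0.042], [0.039, 0.011, 0.104]]
handle y [-0.015  0.013] tip 0.14467162499425865
rect [ 0.591 -0.184  0.098  0.107  2.639]
side board plane slope x,y,z0 [0.009 0.056 0.013]
leg 178 0.788 [[-0.02, -0.014, 0.04], [0.039, -0.001, 0.102]]
handle y [-0.017 -0.011] tip 0.13663391124344842
rect [ 0.576 -0.188  0.127  0.107  2.31 ]
-15 0.1 [ 0.1 30.4  0. ] [100.1   1.6  16. ]
-15 0.003 [ 0.1 30.4  0. ] [169.1   1.6  84.1]
```

Call:
arm_command(targets=[0,7,0,30,0,-30,-1,0,15,0,60,0,-30,-1,0,23,0,80,1,-10,-1,0,30.4,0,100,1.6,16,-1,0,30.4,0,100,1.6,16,-1,0,30.4,0,100,1.6,16,-1])

```text
time: 12.85
tool_pos: [0.6576, -0.1808, 0.0622]
ee_rot: [-3.141, 0.265, 0.045]
wrist_force: [0.8, -0.5, 0.2]
width: 0.0942
finger_force: 0.0
```

```bash
python3 - <<'E'
from h import *
o=robot.get_obs();print(o['tool_pos'],o['ee_rot'])
for n in("scene","side","wrist"):
    s=snap(n);P=cloud(s);q=signframe(P,None,(.573,-.185),.046);C=s['color'].astype(int)
    br=(C[...,0]<120)&(C[...,0]>C[...,2]+12)
    l=q[br&(abs(q[...,1])<.011)&(q[...,0]<.03)&(q[...,0]>-.08)&(q[...,2]>.03)&(q[...,2]<.14)][:,[0,2]]
    if len(l)>50:
        for _ in range(3):
            m=l.mean(0);v=np.linalg.svd(l-m,full_matrices=False)[2];d=(l-m)@v[1];l=l[abs(d)<max(.003,1.5*abs(d).mean())]
        # hinge-side distance check
        t=np.arctan2(abs(v[0,1]),abs(v[0,0]));print(n,len(l),'ang',t.round(3),'z98',np.percentile(l[:,1],99).round(3),'xmin',np.percentile(l[:,0],1).round(3))
    w=P[br&(abs(q[...,1])<.06)&(abs(q[...,0])<.07)&(q[...,2]<.02)&(q[...,2]>.008)][:,:2]
    print(np.round(cv2.minAreaRect(w.astype(np.float32))[0]+cv2.minAreaRect(w.astype(np.float32))[1],3),cv2.minAreaRect(w.astype(np.float32))[2])
    h=P[br&(abs(q[...,1])<.03)&(q[...,0]>.07)&(q[...,0]<.15)&(q[...,2]>.008)&(q[...,2]<.03)]
    if len(h)>30: print('handle',np.round(cv2.minAreaRect(h[:,:2].astype(np.float32))[0],3),np.round(cv2.minAreaRect(h[:,:2].astype(np.float32))[1:],3) if 0 else cv2.minAreaRect(h[:,:2].astype(np.float32))[1:], h[:,0].max())
    if n=="side":cv2.imwrite('pics/side2.png',cv2.resize(s['color'][180:380,290:490],None,fx=3.5,fy=3,interpolation=cv2.INTER_CUBIC)[...,::-1])
E
```

```text
[ 0.65762601 -0.1807682   0.06216274] [-3.14078849  0.26502151  0.04480965]
scene 141 ang 0.796 z98 0.106 xmin -0.024
[ 0.578 -0.185  0.129  0.108] 2.986950635910034
handle [ 0.679 -0.18 ] ((0.07117094844579697, 0.03247234970331192), 2.338285207748413) 0.7139598727550728
side 191 ang 0.778 z98 0.107 xmin -0.027
[ 0.577 -0.186  0.13   0.112] 2.6021268367767334
handle [ 0.677 -0.184] ((0.06952712684869766, 0.02883744426071644), 6.8799262046813965) 0.7112214588172575
wrist 2810 ang 0.792 z98 0.107 xmin -0.025
[ 0.579 -0.184  0.126  0.11 ] 2.49222469329834
handle [ 0.678 -0.179] ((0.06965542584657669, 0.03162739425897598), 2.2366416454315186) 0.7127744370647664
```

View pics/side2.png

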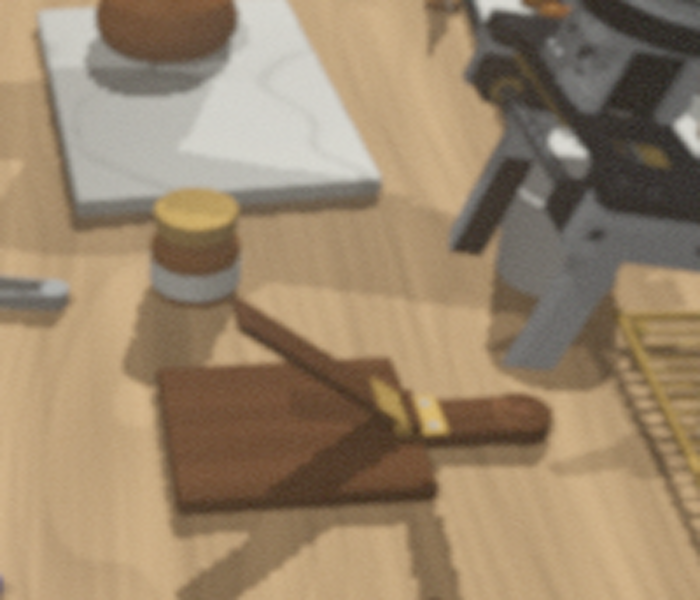

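Side view: the leg, crop (240,305) to (400,420), is nearly out but reads 0.79. It seems to spring back when let go while loaded. I'll nudge it to the stop with closed fingers from the robot side and unload slowly.

```bash
python3 - <<'E'
from h import *
for p in([.60,-.186,.125],[.522,-.187,.125],[.522,-.187,.040]): print(rel(p,.046))
E
```

```text
(array([ 0.2, 14.7,  0. ]), array([-76.8,   1.6, -41.5]))
(array([ 0.2, 14.7,  0. ]), array([-152.2,   -1. ,  -21.7]))
(array([ 0.2, 14.7,  0. ]), array([-130.6,   -1.2,   60.5]))
```

Call:
arm_command(targets=[0,7,0,-35,0,-45,1,0,14.7,0,-77,1,-42,1,0,14.7,0,-115,0,-35,1,0,14.7,0,-152,-1,-22,1,0,14.7,0,-152,-1,-22,1,0,14.7,0,-152,-1,-22,1,0,14.7,0,-152,-1,-22,1,0,14.7,0,-152,-1,-22,1,0,14.7,0,-152,-1,-22,1,0,14.7,0,-141,-1,20,1,0,14.7,0,-131,-1,60,1,0,14.7,0,-131,-1,60,1,0,14.7,0,-131,-1,60,1])

```text
time: 14.3
tool_pos: [0.5193, -0.1862, 0.0383]
ee_rot: [-3.141, 0.007, 0.047]
wrist_force: [0.8, 0.4, 0.0]
width: 0.0002
finger_force: 0.0
```

```bash
cat > l.py <<'E'
from h import *
o=robot.get_obs();print(o['tool_pos'].round(4),o['ee_rot'].round(3),o['width'].round(4),o['wrist_force'].round(2),o['wrist_torque'].round(2))
for n in("scene","side","wrist"):
    s=snap(n);P=cloud(s);q=signframe(P,None,(.578,-.185),.046);C=s['color'].astype(int)
    br=(C[...,0]<120)&(C[...,0]>C[...,2]+12)
    l=q[br&(abs(q[...,1])<.011)&(q[...,0]<.03)&(q[...,0]>-.08)&(q[...,2]>.03)&(q[...,2]<.14)][:,[0,2]]
    if len(l)>50:
        for _ in range(3):
            m=l.mean(0);v=np.linalg.svd(l-m,full_matrices=False)[2];d=(l-m)@v[1];l=l[abs(d)<max(.003,1.5*abs(d).mean())]
        print(n,len(l),'ang',np.arctan2(abs(v[0,1]),abs(v[0,0])).round(3),'z99',np.percentile(l[:,1],99).round(3),'xmin',np.percentile(l[:,0],1).round(3))
    h=P[br&(abs(q[...,1])<.03)&(q[...,0]>.066)&(q[...,0]<.15)&(q[...,2]>.008)&(q[...,2]<.03)]
    if len(h)>30: r=cv2.minAreaRect(h[:,:2].astype(np.float32));print('handle tip x',h[:,0].max().round(4),'y',r[0][1],r[2])
E
python3 l.py
```

```text
Traceback (most recent call last):
  File "l.py", line 2, in <module>
    o=robot.get_obs();print(o['tool_pos'].round(4),o['ee_rot'].round(3),o['width'].round(4),o['wrist_force'].round(2),o['wrist_torque'].round(2))
                                                                        ^^^^^^^^^^^^^^^^
AttributeError: 'float' object has no attribute 'round'
```

Call:
arm_command(targets=[0,0,0,8,0,0,1,0,0,0,14,0,0,1,0,0,0,16,0,0,1,0,0,0,18,0,0,1,0,0,0,20,0,0,1,0,0,0,22,0,0,1,0,0,0,24,0,0,1,0,0,0,24,0,0,1])

```text
time: 15.1
tool_pos: [0.5434, -0.1853, 0.0383]
ee_rot: [3.141, 0.005, 0.047]
wrist_force: [-2.1, -0.4, 1.3]
width: 0.0002
finger_force: 0.8
```

```bash
sed -i "s/o\['width'\].round(4)/round(float(o['width']),4)/" l.py; python3 l.py
```

```text
[ 0.5434 -0.1853  0.0383] [3.141 0.005 0.047] 0.0002 [-2.11 -0.42  1.31] [ 0.04  0.21 -0.04]
scene 391 ang 0.851 z99 0.111 xmin -0.02
handle tip x 0.7184 y -0.179515540599823 2.576432466506958
side 153 ang 0.838 z99 0.11 xmin -0.02
handle tip x 0.7153 y -0.17964771389961243 3.2500340938568115
wrist 7442 ang 0.846 z99 0.112 xmin -0.023
handle tip x 0.6903 y -0.18087947368621826 2.636302947998047
```

At the stop: the leg reads 0.845 in all three views and the sign began to slide, with 2 N on the tool. Now I'll unload slowly.

Call:
arm_command(targets=[0,0,0,-0.5,0,0,1,0,0,0,-1,0,0,1,0,0,0,-1.5,0,0,1,0,0,0,-2,0,0,1,0,0,0,-3,0,0,1,0,0,0,-4,0,0,1,0,0,0,-6,0,0,1,0,0,0,-20,0,0,1,0,0,0,-20,0,-40,-1,0,0,0,-20,0,-80,-1,0,0,0,-20,0,-90,-1])

```text
time: 16.35
tool_pos: [0.5262, -0.1874, 0.1341]
ee_rot: [3.137, -0.003, 0.047]
wrist_force: [0.1, -0.8, 1.4]
width: 0.0208
finger_force: 0.0
```

```bash
python3 l.py; python3 - <<'E'
from h import *
for p in([.60,-.182,.13],[.679,-.181,.10]): print(rel(p,.046,-15))
E
```

```text
[ 0.5262 -0.1874  0.1341] [ 3.137e+00 -3.000e-03  4.700e-02] 0.0208 [ 0.13 -0.77  1.37] [ 0.04 -0.02  0.03]
scene 383 ang 0.859 z99 0.11 xmin -0.02
handle tip x 0.7178 y -0.17875279486179352 2.671113967895508
side 193 ang 0.844 z99 0.112 xmin -0.022
handle tip x 0.7149 y -0.17940451204776764 1.574763536453247
wrist 2973 ang 0.848 z99 0.112 xmin -0.023
handle tip x 0.6994 y -0.1867721974849701 2.361301898956299
(array([  0.1, -14.8,   0. ]), array([76.1, -0.8, -1.6]))
(array([  0.1, -14.8,   0. ]), array([155.2,   1.9,  28.1]))
```

```bash
python3 - <<'E'
from h import *
for p in([.660,-.180,.14],[.668,-.180,.01],[.668,-.180,-.034]): print(rel(p,.046,-15))
E
```

```text
(array([  0.1, -14.8,   0. ]), array([136.1,   0. , -11.8]))
(array([  0.1, -14.8,   0. ]), array([144.6,   0.2, 118.1]))
(array([  0.1, -14.8,   0. ]), array([144.8,   0.2, 162.1]))
```

Call:
arm_command(targets=[0,-5,0,45,0,-10,-1,0,-10,0,90,0,-12,-1,0,-14.8,0,136,0,-12,-1,0,-14.8,0,136,0,-12,-1,0,-14.8,0,139,0,30,-1,0,-14.8,0,142,0,75,-1,0,-14.8,0,144.6,0,115,-1,0,-14.8,0,144.6,0,140,-1,0,-14.8,0,144.8,0,155,-1,0,-14.8,0,144.8,0,160,-1,0,-14.8,0,144.8,0,160,-1,0,-14.8,0,144.8,0,160,-1])

```text
time: 17.7
tool_pos: [0.6679, -0.1797, -0.0322]
ee_rot: [3.141, 0.263, 0.046]
wrist_force: [0.3, 0.4, 0.5]
width: 0.0939
finger_force: 0.0
```

```bash
python3 - <<'E'
from h import *
o=robot.get_obs();print(o['tool_pos'],o['ee_rot'],o['width'],o['wrist_force'])
w=snap("wrist");q=signframe(cloud(w),None,(.581,-.185),.046);C=w['color'].astype(int)
br=(C[...,0]<120)&(C[...,0]>C[...,2]+12)
h=q[br&(abs(q[...,1])<.03)&(q[...,0]>.066)&(q[...,0]<.15)&(q[...,2]>.008)&(q[...,2]<.03)]
print('handle',np.percentile(h,[2,98],0).round(3))
for sg in(1,-1):
    g=q[(sg*q[...,1]>.036)&(abs(q[...,1])<.062)&(abs(q[...,0]-.098)<.03)&(q[...,2]>.004)&(q[...,2]<.03)];print(len(g),np.percentile(g,[1,50,99],0).round(3) if len(g) else '')
E
```

```text
[ 0.66785249 -0.17969637 -0.03223739] [3.14065942 0.26281901 0.04644302] 0.09389381844332254 [0.33478818 0.42801028 0.49237953]
handle [[ 0.078 -0.014  0.01 ]
 [ 0.135  0.016  0.016]]
1115 [[0.089 0.048 0.005]
 [0.106 0.049 0.019]
 [0.112 0.06  0.03 ]]
1078 [[ 0.09  -0.057  0.005]
 [ 0.106 -0.046  0.019]
 [ 0.112 -0.045  0.03 ]]
```

Call:
arm_command(targets=[0,0,0,0,0,1.5,1,0,0,0,0,0,1.5,1,0,0,0,0,0,1.5,1,0,0,0,0,0,1.5,1,0,0,0,0,0,1.5,1,0,0,0,0,0,1.5,1,0,0,0,0,0,1.5,1,0,0,0,0,0,1.5,1,0,0,0,0,0,1.5,1,0,0,0,0,0,1.5,1,0,0,0,0,0,1.5,1])

```text
time: 18.85
tool_pos: [0.6672, -0.1796, -0.0337]
ee_rot: [3.141, 0.264, 0.046]
wrist_force: [-0.3, -0.7, 0.4]
width: 0.0315
finger_force: 30.0
```

Call:
arm_command(targets=[0,0,0,-4,0,-13,1,0,0,0,-9.7,0,-26.4,1,0,0,0,-17,0,-39,1,0,0,0,-24,0,-51.5,1,0,0,0,-33,0,-62,1,0,0,0,-42,0,-72.5,1,0,0,0,-53,0,-82,1,0,0,0,-64,0,-91.5,1,0,0,0,-76,0,-99,1,0,0,0,-88,0,-106,1,0,0,0,-100,0,-111,1,0,0,0,-115,0,-115,1,0,0,0,-115,0,-115,1])

```text
time: 20.15
tool_pos: [0.5852, -0.1837, 0.1094]
ee_rot: [3.14, 0.262, 0.045]
wrist_force: [1.5, 0.5, -3.0]
width: 0.0316
finger_force: 30.0
```

```bash
cat > b.py <<'E'
from h import *
def meas(yaw=.046,show=None):
    o=robot.get_obs();g=o['tool_pos'];Rm=R.from_euler('xyz',o['ee_rot']).as_matrix();g=g-Rm[:,2]*.047
    print('tcp',g.round(3),o['tool_pos'].round(4),'rpy',o['ee_rot'].round(3),'F',o['wrist_force'].round(1),round(float(o['width']),4),o['time'])
    for n in("scene","side"):
        s=snap(n);P=cloud(s);C=s['color'].astype(int)
        c,sn=np.cos(yaw),np.sin(yaw);d=P-g;q=np.dstack([d[...,0]*c+d[...,1]*sn,-d[...,0]*sn+d[...,1]*c,d[...,2]])
        m=(C[...,0]<125)&(C[...,0]>C[...,2]+10)&(np.linalg.norm(q,axis=2)<.2)&(abs(q[...,1])<.065)&(P[...,2]>.004+ (show or 0))
        b=q[m&(abs(q[...,1])>.02)]; 
        for _ in range(4):
            A=np.c_[b[:,1:],np.ones(len(b))];k=np.linalg.lstsq(A,b[:,0],rcond=None)[0];e=b[:,0]-A@k;b=b[abs(e)<max(.004,2*np.median(abs(e)))]
        # also plane via svd
        mu=b.mean(0);v=np.linalg.svd(b-mu,full_matrices=False)[2][2];v=v*np.sign(v[0])
        print(n,len(b),'normal',v.round(3),'elev',np.degrees(np.arcsin(v[2])).round(1),'yawoff',np.degrees(np.arctan2(v[1],v[0])).round(1),'off',(mu@v).round(4),'ext lo',np.percentile(b,1,0).round(3),'hi',np.percentile(b,99,0).round(3))
        save(s,n+str(int(o['time']*10)))
if __name__=="__main__": meas()
E
python3 b.py
```

```text
tcp [ 0.597 -0.183  0.155] [ 0.5852 -0.1837  0.1094] rpy [3.14  0.262 0.045] F [ 1.5  0.5 -3. ] 0.0316 20.15
scene 283 normal [ 0.889 -0.046 -0.456] elev -27.1 yawoff -2.9 off -0.004 ext lo [-0.047 -0.057 -0.058] hi [0.057 0.061 0.123]
side 1584 normal [ 0.815  0.107 -0.569] elev -34.7 yawoff 7.5 off -0.0194 ext lo [-0.112 -0.057 -0.116] hi [0.047 0.049 0.12 ]
```

```bash
cat >> h.py <<'E'
def relg(g,yaw,tilt,off=.047):
    B=R.from_euler('xyz',[np.pi,0,yaw])*R.from_euler('y',tilt,degrees=True)
    return rel(np.array(g)+B.as_matrix()[:,2]*off,yaw,tilt)
E
python3 - <<'E'
from h import *
print(relg([.58,-.183,.30],.046,10)); print(relg([.539,.124,.30],.101,37)); print(relg([.55,-.03,.30],.075,25))
E
```

```text
(array([ 0., 25.,  0.]), array([ -36. ,   -0.5, -141.7]))
(array([ 0.7, 52. , -3.2]), array([ -44.8, -310.6, -148.7]))
(array([ 0.2, 40. , -1.7]), array([ -47.8, -155.3, -142.5]))
```

Call:
arm_command(targets=[0,5,0,-8,0,-30,1,0,10,0,-15,0,-60,1,0,15,0,-22,0,-90,1,0,20,0,-29,0,-116,1,0,25,0,-36,0,-142,1,0,29,-0.5,-40,-40,-142,1,0,33,-1,-43,-80,-142,1,0,37,-1.4,-46,-120,-142,1,0.2,40,-1.7,-48,-155,-142,1,0.3,43,-2.1,-47,-195,-144,1,0.4,46,-2.5,-46,-235,-146,1,0.6,49,-2.9,-45,-275,-148,1,0.7,52,-3.2,-45,-311,-149,1,0.7,52,-3.2,-45,-311,-149,1,0.7,52,-3.2,-45,-311,-149,1,0.7,52,-3.2,-45,-311,-149,1])

```text
time: 21.85
tool_pos: [0.567, 0.1264, 0.2619]
ee_rot: [3.141, -0.642, 0.101]
wrist_force: [-0.1, -0.6, -2.9]
width: 0.0311
finger_force: 30.0
```

```bash
python3 -c "
from b import *
meas(.101,.09)"; ls pics; python3 - <<'E'
import cv2,glob
a=cv2.imread(sorted(glob.glob('pics/scene2[0-9][0-9].png'))[-1]);b=cv2.imread(sorted(glob.glob('pics/side2[0-9][0-9].png'))[-1])
cv2.imwrite('pics/pair.png',cv2.hconcat([cv2.resize(a[60:360,250:550],(400,400)),cv2.resize(b[50:350,250:550],(400,400))]))
E
```

```text
tcp [0.539 0.124 0.3  ] [0.567  0.1264 0.2619] rpy [ 3.141 -0.642  0.101] F [-0.1 -0.6 -2.9] 0.0311 21.85
scene 756 normal [ 0.978 -0.016  0.208] elev 12.0 yawoff -0.9 off 0.0124 ext lo [ 0.015 -0.056 -0.155] hi [ 0.046  0.053 -0.029]
side 478 normal [0.979 0.056 0.194] elev 11.2 yawoff 3.3 off 0.0028 ext lo [ 0.008 -0.058 -0.155] hi [ 0.04   0.05  -0.031]
crop1.png
scene0.png
scene1.png
scene2.png
scene201.png
scene218.png
side0.png
side1.png
side2.png
side201.png
side218.png
wrist1.png
```

View pics/pair.png

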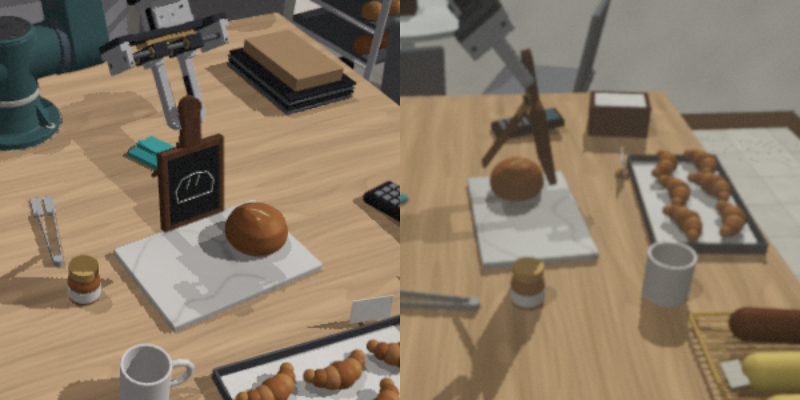

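The pair shows the sign held upright over the empty half of the slab. The face, left (192,180), points to the customers, and the leg is out behind it, right (510,130). It leans back about 12° and needs 22°, so I'll tilt it 10° more and come down close.

```bash
python3 - <<'E'
from h import *
print(relg([.55,.1254,.25],.101,47)); print(relg([.55,.1254,.186],.101,47))
E
```

```text
(array([ 0. , 10.2, -0.1]), array([-13.1,  -1.4,  45.7]))
(array([ 0. , 10.2, -0.1]), array([-51.5,  -1.4,  96.9]))
```

Call:
arm_command(targets=[0,3,0,-4,0,15,1,0,7,0,-9,-1,30,1,0,10.2,0,-13,-1.4,46,1,0,10.2,0,-26,-1.4,63,1,0,10.2,0,-38,-1.4,79,1,0,10.2,0,-46,-1.4,90,1,0,10.2,0,-51.5,-1.4,97,1,0,10.2,0,-51.5,-1.4,97,1,0,10.2,0,-51.5,-1.4,97,1])

```text
time: 22.85
tool_pos: [0.5846, 0.1298, 0.155]
ee_rot: [-3.141, -0.823, 0.1]
wrist_force: [0.2, -0.7, -3.5]
width: 0.0315
finger_force: 30.0
```

```bash
cat > f.py <<'E'
from h import *
o=robot.get_obs();print(o['tool_pos'].round(4),o['ee_rot'].round(3),'F',o['wrist_force'].round(1),round(float(o['finger_force']),1))
yaw=.101;c,sn=np.cos(yaw),np.sin(yaw);S=np.array([.5525,.201,.015])
for n in("scene","side"):
    s=snap(n);P=cloud(s);C=s['color'].astype(int);d=P-S
    q=np.dstack([d[...,0]*c+d[...,1]*sn,-d[...,0]*sn+d[...,1]*c,d[...,2]])
    m=(C[...,0]<125)&(abs(q[...,1]+.075)<.075)&(abs(q[...,0])<.12)&(q[...,2]>.012)
    if n=="scene":
        b=q[m&(q[...,2]<.125)]   # front face as a whole
        for _ in range(5):
            mu=b.mean(0);v=np.linalg.svd(b-mu,full_matrices=False)[2][2];v*=np.sign(v[0]);e=(b-mu)@v;b=b[abs(e)<max(.003,2*np.median(abs(e)))]
        print(n,len(b),'lean',np.degrees(np.arcsin(v[2])).round(1),'yawoff',np.degrees(np.arctan2(v[1],v[0])).round(1),'y',np.percentile(b[:,1],[.5,99.5]).round(3),'z',np.percentile(b[:,2],[.3,99.7]).round(3),'x at low',np.median(b[b[:,2]<np.percentile(b[:,2],4)][:,0]).round(3))
    br=(C[...,0]<125)&(C[...,0]>C[...,2]+8)&(abs(q[...,1]+.075)<.075)&(q[...,0]<.0)&(q[...,0]>-.12)&(q[...,2]>.0)&(q[...,2]<.06)
    l=q[br]
    if len(l)>10: print(n,'leg low',len(l),np.percentile(l,[1,50],0).round(3).tolist())
    save(s,n+'f'+str(int(o['time']*10)))
E
python3 f.py
```

```text
[0.5846 0.1298 0.155 ] [-3.141 -0.823  0.1  ] F [ 0.2 -0.7 -3.5] 30.0
scene 1845 lean 20.8 yawoff -0.6 y [-0.129 -0.021] z [0.025 0.125] x at low 0.06
side leg low 126 [[-0.053, -0.127, 0.0], [-0.042, -0.079, 0.039]]
```

Call:
arm_command(targets=[0,1,0,-2.9,0,2.7,1,0,1.2,0,-5.8,0,5.4,1,0,1.2,0,-8.0,0,7.5,1,0,1.2,0,-9.5,0,8.8,1,0,1.2,0,-10.2,0,9.5,1,0,1.2,0,-10.2,0,9.5,1])

```text
time: 23.55
tool_pos: [0.584, 0.1305, 0.1402]
ee_rot: [-3.141, -0.843, 0.101]
wrist_force: [1.8, 0.6, -3.9]
width: 0.0316
finger_force: 30.0
```

```bash
python3 f.py
```

```text
[0.584  0.1305 0.1402] [-3.141 -0.843  0.101] F [ 1.8  0.6 -3.9] 30.0
scene 2095 lean 22.0 yawoff -0.5 y [-0.129 -0.02 ] z [0.012 0.125] x at low 0.062
scene leg low 11 [[-0.062, -0.097, 0.001], [-0.045, -0.087, 0.01]]
side leg low 175 [[-0.052, -0.13, 0.0], [-0.036, -0.082, 0.028]]
```

Call:
arm_command(targets=[0,0,0,-0.7,0,0.7,1,0,0,0,-1.5,0,1.4,1,0,0,0,-2.2,0,2,1,0,0,0,-2.9,0,2.7,1,0,0,0,-2.9,0,2.7,1])

```text
time: 24.15
tool_pos: [0.5842, 0.1305, 0.1366]
ee_rot: [-3.141, -0.844, 0.101]
wrist_force: [0.4, -0.6, -2.4]
width: 0.0314
finger_force: 30.0
```

Call:
arm_command(targets=[0,0,0,-0.7,0,0.7,1,0,0,0,-1.5,0,1.4,1,0,0,0,-2.2,0,2,1,0,0,0,-2.2,0,2,1])

```text
time: 24.55
tool_pos: [0.5854, 0.1307, 0.1357]
ee_rot: [-3.14, -0.848, 0.101]
wrist_force: [1.0, -0.0, 2.1]
width: 0.0316
finger_force: 30.0
```

Call:
arm_command(targets=[0,0,0,-0.7,0,0.7,1,0,0,0,-1,0,1,1,0,0,0,-1,0,1,1])

```text
time: 24.85
tool_pos: [0.5861, 0.1308, 0.1355]
ee_rot: [-3.14, -0.85, 0.101]
wrist_force: [2.8, 0.9, 4.5]
width: 0.0312
finger_force: 30.0
```

```bash
python3 f.py
```

```text
[0.5861 0.1308 0.1355] [-3.14  -0.85   0.101] F [2.8 0.9 4.5] 30.0
scene 2127 lean 22.2 yawoff -0.5 y [-0.129 -0.02 ] z [0.012 0.125] x at low 0.062
scene leg low 13 [[-0.089, -0.087, 0.0], [-0.046, -0.086, 0.007]]
side leg low 198 [[-0.052, -0.128, 0.0], [-0.035, -0.082, 0.026]]
```

Call:
arm_command(targets=[0,0,0,0.5,0,-0.5,1,0,0,0,1,0,-1,1,0,0,0,1,0,-1,0.2,0,0,0,1,0,-1,0,0,0,0,1,0,-1,-0.3,0,0,0,1,0,-1,-0.6,0,0,0,1,0,-1,-0.6,0,0,0,1,0,-1,-0.6])

```text
time: 25.75
tool_pos: [0.5838, 0.1305, 0.1328]
ee_rot: [-3.141, -0.842, 0.101]
wrist_force: [-0.4, -0.4, 0.4]
width: 0.0735
finger_force: 0.0
```

```bash
python3 f.py; python3 -c "
from h import *;print(robot.get_obs()['width'])"
```

```text
[0.5838 0.1305 0.1328] [-3.141 -0.842  0.101] F [-0.4 -0.4  0.4] 0.0
scene 2102 lean 21.9 yawoff -0.2 y [-0.128 -0.02 ] z [0.012 0.125] x at low 0.062
scene leg low 11 [[-0.061, -0.087, 0.0], [-0.046, -0.086, 0.008]]
side leg low 189 [[-0.052, -0.132, 0.0], [-0.035, -0.082, 0.027]]
0.07484401169881529
```

Standing at 21.9°. Now I'll back away along the fingers.

Call:
arm_command(targets=[0,0,0,0,0,-10,-0.7,0,0,0,0,0,-30,-0.7,0,0,0,0,0,-60,-0.7,0,0,0,0,0,-95,-0.7,0,0,0,0,0,-130,-0.7,0,0,0,0,0,-150,-0.7,0,0,0,0,0,-150,-0.7,0,0,0,0,0,-150,-0.7])

```text
time: 26.65
tool_pos: [0.4766, 0.1211, 0.2332]
ee_rot: [3.141, -0.841, 0.101]
wrist_force: [-0.3, -0.5, -0.1]
width: 0.0798
finger_force: 0.0
```

```bash
python3 f.py; python3 - <<'E'
from h import *
a=snap("scene");P=cloud(a)
for n,(u,v) in dict(jar=(313,258),mug=(360,330),loaf=(442,220)).items():
    w=P[v-25:v+25,u-30:u+30].reshape(-1,3); w=w[(w[:,2]>.05)&(w[:,2]<.09)]; print(n,np.nanmin(w,0).round(3),np.nanmax(w,0).round(3))
b=snap("side")['color'][...,::-1];a=a['color'][...,::-1]
cv2.imwrite('pics/final.png',cv2.hconcat([cv2.resize(a[60:360,250:550],(400,400)),cv2.resize(b[50:350,250:550],(400,400))]))
E
```

```text
[0.4766 0.1211 0.2332] [ 3.141 -0.841  0.101] F [-0.3 -0.5 -0.1] 0.0
scene 2100 lean 21.9 yawoff -0.3 y [-0.128 -0.02 ] z [0.012 0.125] x at low 0.062
scene leg low 14 [[-0.089, -0.087, 0.0], [-0.047, -0.085, 0.006]]
side leg low 183 [[-0.054, -0.135, 0.0], [-0.038, -0.082, 0.028]]
jar [ 0.513 -0.062  0.052] [ 0.564 -0.013  0.071]
mug [ 0.72  -0.065  0.05 ] [0.793 0.031 0.079]
loaf [0.491 0.167 0.05 ] [0.596 0.327 0.09 ]
```

View pics/final.png

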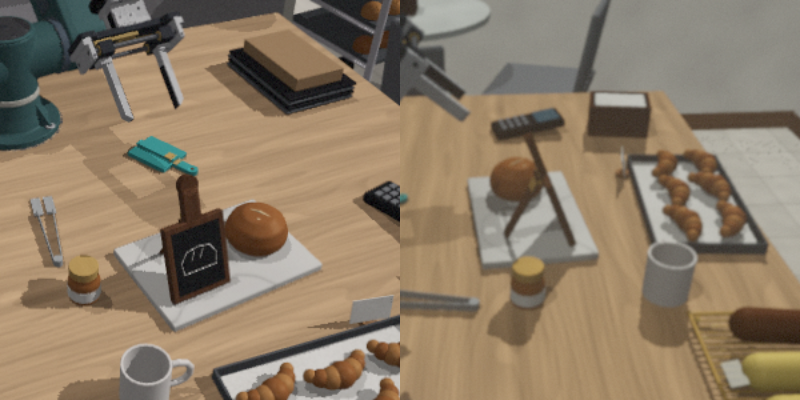

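The sign stands free on the slab, left (195,255), on its bottom edge and leg, right (572,240) and (508,232). The jar, mug and loaf have not moved.

```bash
python3 -c "
from bench import robot
print(robot.close_job())"
```

```text
the job is handed in; nothing more can be done
None
```

The job is handed in at about 27 s of the 61 s limit: the sign's leg is at its stop and it stands free on the empty half of the slab, leaning back 21.9° and within about 0.5° of square to the far edge; the loaf, jar and mug were not moved.

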